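Prop the extractor's sprung hatch with a wedge and lift out the spark trap

ROBOT

A 6-joint arm with a two-finger parallel gripper is mounted at the origin on the work surface. World frame = base frame: x ahead of the robot, y to its left, z up, the work surface at z = 0. Lengths are in mm, angles in rad, forces in N, time in s.
With the tool pointing down it reaches from about 350 to 725 mm from the base axis. Payload 6 kg.
Tool frame: the origin (TCP) lies at the very end of the fingers, on their centre line; the grasp point (between the pads) lies 19 mm behind it; z points along the fingers, y is the line along which they close (so a half turn about z gives the same grasp; the last joint's range is limited). The gripper opens to 85 mm and grips with 20 to 120 N. Pads are 22 mm wide; open, the fingers measure 114 mm over their backs; the gripper's body (76 mm by 85 mm) begins 54 mm behind the grasp point. The pads swing forward as they close: fully open they stand 13 mm farther back than shut.
Start: joints at [-0.994, 0.04, 0.085, 0, -1.615, -0.334], TCP at [144.263, -582.376, 231.261] pointing down, gripper open.
Joint ranges: [-2.56, 2.56], [-1.29, 2.01], [-1.08, 1.49], [-3.29, 1.98], [-2.81, -0.18], [-2.99, 2.99]. Speed limits (rad/s): [2.57, 2.57, 3.01, 3.14, 3.14, 3.14].

INTERFACE

Orientations are given as a 3x3 rotation matrix whose columns are the frame's x, y, z axes.
In Python, from workcell import get_state, capture, get_calibration, hand_in gives the robot as it stands.
- The arm moves only by the tool send_rows, never from a script. Its arguments are lists of equal length, an entry for each row: "slide": the shift along the tool's x, y, z scaled (see below), a list of three; "twist": the turn, a rotation vector about the tool's x, y, z scaled (see below), a list of three. A call has 1 to 20 rows; each row shifts and turns the commanded pose from where the row before left it, along the tool's axes as they then stand; what a row does not reach is not made up. The controller multiplies each number of a shift by 0.02 m and each number of a turn by 0.08 rad. A row lasts 1/12 s, in which the tool goes at most 41.7 mm and 7.16 degrees, less where a joint would pass 70% of its speed; a pose out of reach is approached as far as the arm can. A call with a number of a shift or a turn outside -1 to 1 is refused whole. A call with a gripper value outside its range is refused whole. "jaw" is the opening, from 0 (shut) to 1 (fully open), set as the call begins (left out, the last holds). The fingers move at their own pace and stop on an object; "force" is the grip in N (left out, the last holds). Time passes only in rows, so rows that do not move let the fingers close. It gives the time, the measured TCP pose, the force, the opening and the grip force at its end, in the units of the state.
- get_state(): the state, without advancing time (a new reading comes with each control period).
- capture(name): name is "side" or "top" or "wrist"; returns (picture, depth): 420x560x3 uint8, red, green, blue; 420x560 float32, mm along the optical axis (not along the pixel's ray), 0 where there is no reading.
- get_calibration(name): a dict with "vfov" (degrees; the focal length in pixels is half the picture's height over the tangent of half this angle, whatever the lens; pixels are square), "cx", "cy" (the principal point, pixels), "R" (3x3) and "t" (3): a world point X has camera coordinates R X + t; the wrist camera has in their place "T_tool_cam" (4x4, takes a point from camera to tool coordinates, whose origin is the TCP and whose axes are the flange's). Camera axes: x right, y down, z forward; pixel columns grow to the right and rows downward; lengths in mm; the calibration is good to about 2 mm. A picture is of the moment at which its call begins: read the wrist's pose just before it. get_calibration takes no time and is no camera call.
- hand_in(): hands the job in; it is judged then, once.
The state is a dict: "clock": time; "joint_positions": joint angles; "qd": joint speeds; "effort": joint torques, N m; "ee_pos": TCP position; "eef_rot": TCP orientation; "ft_force": force on the tool from outside, world axes, zero at the start; "torque": the same for the moment, N m; "finger_gap": finger opening in mm; "grip_force": force on a finger pad.
Only numpy, scipy, OpenCV 4.12 (cv2) and the standard library are available. Lean on these libraries where they do the work, as an engineer would, in place of code of your own. Each camera call takes 0.05 s, during which the arm holds its last target. There are 200 camera calls.

TASK

The fume extractor's hatch springs shut on its own: drive the wooden wedge, nose first, under its yellow lip and along the deck until the nose is pressed firmly home against the grey blower housing, and let go so that the wedge alone holds the hatch open. Then reach in under the hatch, lift out the spark-trap cartridge with the orange grip without tipping it, and set it gently down flat in the metal tray, leaving the hatch propped. Do not ram the wedge, and leave the other things on the bench and on the extractor where they are.

Things in the scene. Friction and masses are not known exactly. Their poses are not given: they have to be found in the camera images.
- extractor: Blue bench fume extractor, fixed; its place and turn differ each time. Origin on the bench under it; x from its front (gauge, switch) to its back, y along it towards the grey blower housing, z up. In this frame, mm: flat deck at z 140, x -140 to 140, y -200 to 156; the hatch lies over x -120 to 120, y -79 (lip edge) to 154 (hinge); blower housing y 156 to 260, 60 above the deck.
- stop (a point): On the deck at the foot of the blower housing's wall, just beyond the hinge line, in the middle (extractor x -85) of the front strip of deck under the hatch, beside the bay. The strip is 70 wide and free from the lip to this wall, where the wedge's nose comes home. The wall is rigid: home is felt as a sharp rise of the push. A 40 wide strip behind the bay is as free but harder to reach.
- bay (a point): Centre of the bay's mouth, at deck height (axes as the extractor). Rectangular opening in the deck under the hatch, 130 (x) by 155 (y), 68 deep, flat floor; its edge on the lip's side is 28 inside the lip's free edge.
- hatch (a joint): Opening angle of the hatch in rad, 0 shut, at most 1.5. Plate 4 thick, 240 (x) by 220 (y) plus the lip, hinged along x at y 154, z 146 of the extractor's frame, lifting at its lip. Its weight and torsion springs shut it whenever it is let go; about 3 N lift it at the lip. With the wedge home it stands at about 0.68 (39 degrees), which leaves room to reach in only with a tilted hand, from the lip's side.
- hatch_lip (a point): Middle of the free edge of the hatch's yellow lip. The lip is the last 13 mm of the hatch, turned up at 30 degrees; shut, the underside of its free edge is about 12 above the deck, and under the rest of the hatch 6 mm are free (the height of the rubber gasket round the bay).
- wedge_grip (a point): Grip point on the handle of the hardwood wedge, half-way up the handle (20 above the underside). x points to the nose, y across, z up; it lies on its flat underside. In this frame, mm: nose (3 high) at x 230; a 40 degree slope up to a crest 70 above the underside at x 150 to 134; then the straight handle, 40 high and 30 wide, back to x -35. Head 34 wide.
- wedge_nose (a point): Middle of the wedge's nose edge, at the level of its underside. Driving the wedge under the hatch takes a steady push of about 5 to 12 N (friction 0.5 to 0.65); some 5 to 25 N more press it firmly home, where it holds by friction.
- wedge: The wedge itself, 265 long, about 0.19 kg; origin in the middle of its underside (97.5 mm ahead of the grip point), axes as for wedge_grip.
- trap_grip (a point): Centre of the orange grip bar of the spark-trap cartridge: bar 50 long (y), 14 wide (x), 12 high, on posts near its ends. z up. It is 10 below deck level while the cartridge stands in the bay, under the hatch, so it is not seen until the hatch is open; it is the right way round to within 0.1 rad of the extractor's axes.
- trap: Spark-trap cartridge: slotted steel box 110 (x) by 54 (y) by 28 high, about 0.3 kg, with the grip bar above it (bar centre 58 above the underside, 24 free between box and bar). Origin in the middle of its underside, z up. Stands loose on the bay floor.
- tray_in (a point): Centre of the inner floor of the shallow metal tray on the bench (outside 200 by 150 by 32 high along its own x and y, walls 3, floor 3); fixed, place and turn differ each time, and it may lie on either side of the wedge.
- tray: The metal tray; origin in the middle of its underside.
- scraper: Scraper with black handle, about 180 long, lying flat; leave alone.
- bracket: Steel angle bracket 90 by 60 by 52; leave alone.
- wirebrush: Flat brush with a wooden handle, 220 long; leave alone.
- magnet: Red welding magnet, L-shaped, 100 by 100 by 18; leave alone.
- spray: Small can 52 across, 90 high, standing on the blower housing; leave alone.
Not all that is in view belongs to the job. There is more than one size of the tray; the job needs the larger.

How it is judged (in metres and radians):
On the way, in this order (a step that is already met when the one before it is completed fails the run):
1. the fingers press the wedge firmly home against the blower housing (its nose within 3 mm, over 13 N between it and the extractor; merely driven in, it bears about 8 N) (y of wedge_nose in the frame of extractor above 0.153 m and contact force between wedge and extractor above 13 N and contact force between the fingers and wedge above 1 N), for 0.05 s.
2. the wedge, let go and touched by nothing of the robot, stands home on the deck against the blower housing and holds the hatch open (value of joint hatch above 0.6 rad and y of wedge_nose in the frame of extractor above 0.153 m and z of wedge_grip in the frame of extractor between 0.154 and 0.168 m and linear speed of wedge below 0.02 m/s and contact force between each of the fingers, the arm and wedge below 0.1 N and contact force between each of the fingers, the arm and extractor below 0.1 N), for 0.3 s.
3. the spark trap is lifted clear of the deck with the hatch still propped (z of trap_grip in the frame of extractor above 0.205 m and value of joint hatch above 0.58 rad), for 0.1 s.
At the end, for the whole second after the job is handed in: The wedge alone holds the hatch open (hatch angle over 0.6 rad, wedge flat on the deck with its nose within 3 mm of the blower housing), and the spark trap stands level in the tray (flat on its floor, tilt under 6 degrees), everything let go and at rest (all of step 2 and x of trap_grip in the frame of tray_in between -0.085 and 0.085 m and y of trap_grip in the frame of tray_in between -0.06 and 0.06 m and z of trap_grip in the frame of tray_in between 0.053 and 0.064 m and angle between trap_grip's own z axis and vertical below 0.1 rad and linear speed of trap below 0.02 m/s and contact force between the fingers and trap below 0.1 N); the robot touches nothing.
It fails at once if the spark trap is tipped more than 35 degrees (angle between trap_grip's own z axis and vertical above 0.61 rad).
It fails at once if the spark trap is dropped: it comes down at over 0.45 m/s within 4 cm of resting on the tray or bench (z of trap_grip in the frame of tray_in below 0.1 m and linear speed of trap above 0.45 m/s).
It fails at once if the wedge is rammed (over 55 N between the wedge and the extractor) (contact force between wedge and extractor above 55 N).
It fails at once if another thing on the bench or on the extractor is displaced by more than 30 mm (distance of any of scraper, bracket, wirebrush, magnet, spray from where it was at the start of the episode above 0.03 m).
It also fails if it takes over 58 s, if anything falls off the work surface, if the arm or the gripper's body presses on something with over 40 N, if the wrist force passes 120 N, or if a joint passes its speed limit or range.

## Working session

There is one attempt and no reset: what is moved stays moved. The work goes in short steps, Python scripts to look and compute and a tool call to move; the robot and the scene stay as the last step left them, time stands still between calls to the robot, and variables do not carry over. Pictures are saved under pics/ and viewed, at most 10 in all, crops included, and the job is handed in when it is done.

Besides the shell and the picture viewer there is one more tool, called as name(argument=value, ...), one argument or row to a line, values as JSON. send_rows: Moves the arm, as the interface text tells. Its arguments: {"type":"object","properties":{"slide":{"type":"array"},"twist":{"type":"array"},"jaw":{"type":"number"},"force":{"type":"number"}},"required":["slide","twist"]}

```bash
ls; mkdir -p pics; cat > h.py <<'E'
import numpy as np, cv2
from workcell import get_state, capture, get_calibration, hand_in
def cam(name):
    s=get_state(); c=get_calibration(name); img,d=capture(name)
    f=img.shape[0]/2/np.tan(np.radians(c["vfov"])/2)
    v,u=np.mgrid[:420,:560]
    P=np.stack([(u-c["cx"])/f*d,(v-c["cy"])/f*d,d],-1)
    if "R" in c: W=(P-np.array(c["t"]))@np.array(c["R"])
    else:
        T=np.array(c["T_tool_cam"]); R=np.array(s["eef_rot"])
        W=(P@T[:3,:3].T+T[:3,3])@R.T+np.array(s["ee_pos"])
    W[d<=0]=np.nan
    return img,d,W
def save(name,img,s=1.4): cv2.imwrite("pics/"+name,cv2.resize(img[...,::-1],None,fx=s,fy=s))
E
python3 - <<'E'
from h import *
for n in("top","side"):
    i,d,W=cam(n); save(n+"0.png",i,1.4); np.savez("/tmp/%s0.npz"%n,i=i,W=W)
    c=get_calibration(n);print(n,c["vfov"],c["cx"],c["cy"],-np.array(c["R"]).T@c["t"])
print(get_state())
E
```

```text
pics
top 47.29188083549457 280.7751555808473 215.16914385836 [ 358.63481833   -8.34593408 1474.14091632]
side 55.90924280094424 277.3812690872153 209.09708681124494 [203.53201144 663.7601915  921.74176694]
{'clock': 0.1, 'joint_positions': array([-9.94267172e-01,  4.07673577e-02,  8.39053047e-02, -3.92878883e-04,
       -1.61546494e+00, -3.33700479e-01]), 'qd': array([ 8.37398791e-04, -1.09866223e-03,  1.13699759e-03, -5.07532713e-05,
       -4.74697663e-04,  3.97674472e-04]), 'effort': array([-4.78617148e-03, -3.69347763e+01,  3.48279691e+01,  6.95169613e+00,
       -4.58028400e-03,  1.48753526e-05]), 'ee_pos': array([ 144.27151592, -582.1045008 ,  230.36992519]), 'eef_rot': array([[-9.70657527e-01, -2.40465611e-01, -5.05349806e-04],
       [-2.40466106e-01,  9.70656381e-01,  1.49720389e-03],
       [ 1.30494967e-04,  1.57479172e-03, -9.99998752e-01]]), 'ft_force': array([-0.39728341,  0.0884449 ,  0.16283912]), 'torque': array([0.00595848, 0.01725346, 0.00188798]), 'grip_force': 0.0, 'finger_gap': 85.24492534164528}
```

View pics/top0.png

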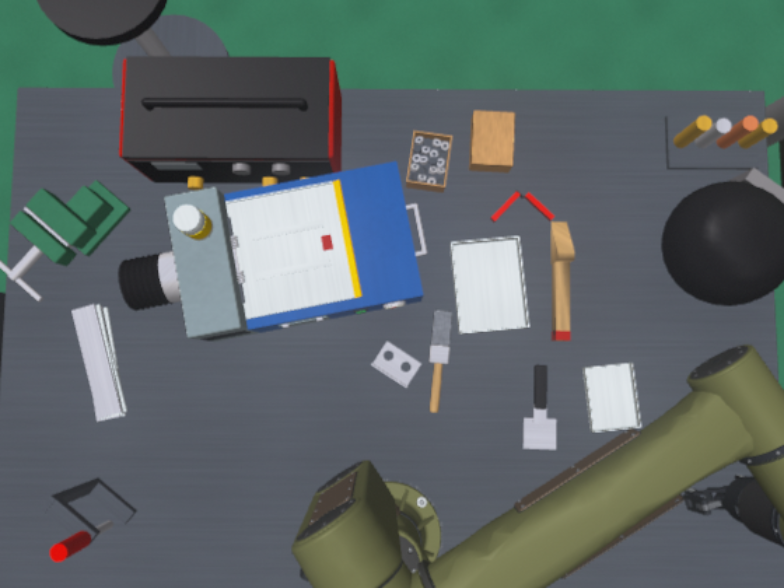

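View pics/side0.png

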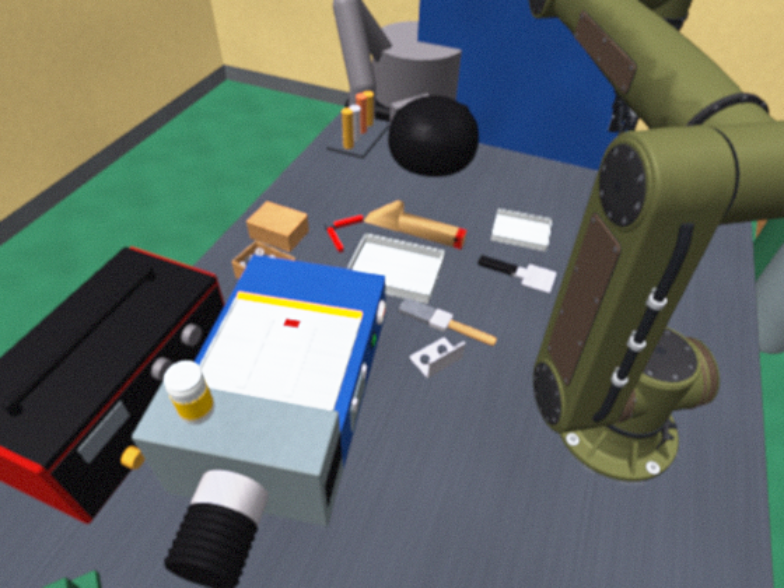

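The top view shows the extractor with its housing towards image left and its lip on the right. The wedge is at (562,225) nose to (562,335) tail, and the large tray at (490,285). Next I'll measure from the depth images.

```bash
cat > m.py <<'E'
from h import *
z=np.load("/tmp/top0.npz"); i,W=z["i"].astype(int),z["W"]
hsv=cv2.cvtColor(z["i"],cv2.COLOR_RGB2HSV); H,S,V=[hsv[...,k].astype(int) for k in range(3)]
Z=W[...,2]
def rect(m,n):
    p=W[m][:,:2]; r=cv2.minAreaRect(p.astype(np.float32)); print(n,m.sum(),np.round(r[0],1),np.round(r[1],1),round(r[2],2),"z",np.round(np.nanpercentile(W[m][:,2],[5,50,95]),1)); return cv2.boxPoints(r)
v,u=np.mgrid[:420,:560]
def win(a,b,c,d): return (u>a/1.4)&(u<b/1.4)&(v>c/1.4)&(v<d/1.4)
def clean(m): 
    m=cv2.morphologyEx(m.astype(np.uint8),cv2.MORPH_OPEN,np.ones((3,3)))
    n,l,s,_=cv2.connectedComponentsWithStats(m); return l==1+s[1:,4].argmax()
ex=win(150,440,150,350)
print(np.round(rect(clean(ex&(Z>190)&(Z<206)),"housing"),1))
print(np.round(rect(clean(ex&(Z>132)&(Z<148)&(S>120)&(H>100)&(H<130)),"deckblue"),1))
print(np.round(rect(clean(ex&(Z>143)&(Z<158)&(S<60)),"hatchwhite"),1))
ye=clean(ex&(H>18)&(H<32)&(S>150)&(Z>140)&win(320,380,170,310)); print(np.round(rect(ye,"lip"),1))
w=clean(win(535,590,205,350)&(Z>8)); print(np.round(rect(w,"wedge"),1))
print(np.round(rect(w&(Z>30)&(Z<45),"handle"),1)); print(np.round(rect(w&(Z>60),"crest"),1))
t=clean(win(440,540,225,345)&(Z>15)); print(np.round(rect(t,"tray rim"),1))
E
python3 m.py
```

```text
housing 3356 [554.6 359. ] [280.6 105.6] 11.16 z [196.3 200.7 204.6]
[[406.8 383.6]
 [427.2 280.1]
 [702.5 334.4]
 [682.1 438. ]]
deckblue 4526 [605.3 106.8] [280.9 300.8] 11.29 z [136.4 141.1 145.5]
[[438.1 226.8]
 [497.  -68.1]
 [772.4 -13.2]
 [713.5 281.8]]
hatchwhite 6391 [586.6 200.4] [239.3 221.3] 11.38 z [146.8 151.3 155.8]
[[447.5 285.3]
 [491.2  68.3]
 [725.8 115.5]
 [682.1 332.5]]
lip 373 [610.2  83.9] [237.4  12.6] 11.31 z [151.2 156.3 161.3]
[[492.6  66.8]
 [495.   54.4]
 [727.8 101. ]
 [725.4 113.4]]
wedge 1076 [ 541.4 -372.2] [ 36.9 258. ] 88.9 z [15.6 40.7 69.8]
[[ 412.1 -388.2]
 [ 670.  -393.1]
 [ 670.7 -356.2]
 [ 412.8 -351.2]]
handle 621 [ 530.2 -371.4] [ 35.  235.4] 89.41 z [33.2 40.3 44.4]
[[ 412.3 -387.7]
 [ 647.7 -390.1]
 [ 648.  -355.2]
 [ 412.7 -352.8]]
crest 118 [ 597.8 -372.9] [33.2 35.1] 0.31 z [61.7 69.2 73.5]
[[ 581.1 -355.4]
 [ 581.3 -390.5]
 [ 614.5 -390.4]
 [ 614.3 -355.2]]
tray rim 116 [ 442.5 -122.1] [21.6 66.7] 86.3 z [15.8 19.1 23.9]
[[ 408.5 -130.7]
 [ 475.1 -135. ]
 [ 476.4 -113.5]
 [ 409.9 -109.2]]
```

```bash
cat >> m.py <<'E'
print("----")
m=clean(win(440,540,225,345)&(S<60)&(V>140)); print(np.round(rect(m,"tray all"),1))
print(np.round(rect(clean(m&(Z<12)),"tray floor"),1))
for k in(0.,):
  hm=w&(Z>37)&(Z<43)&(W[...,0]<560)
  for a in range(420,570,30):
    q=hm&(abs(W[...,0]-a)<15); y=W[q][:,1]; print(a,np.round([np.min(y),np.max(y),np.median(y)],1))
print(get_calibration("wrist"))
E
python3 m.py | sed -n '/----/,$p'
```

```text
----
tray all 3195 [ 537.6 -219.7] [215. 147.] 9.11 z [-0.9  4.6 28.6]
[[ 419.8 -164.1]
 [ 443.1 -309.3]
 [ 655.4 -275.2]
 [ 632.1 -130.1]]
tray floor 2805 [ 534.8 -218.3] [194.3 142.6] 5.66 z [-0.9  4.2  9.3]
[[ 431.1 -157. ]
 [ 445.1 -298.9]
 [ 638.5 -279.7]
 [ 624.4 -137.8]]
420 [-384.5 -354.5 -369.1]
450 [-384.8 -354.2 -368.2]
480 [-385.7 -354.9 -369.7]
510 [-385.1 -356.  -371. ]
540 [-386.5 -356.1 -371.2]
{'vfov': 59.500525413723516, 'cx': 278.76536329575276, 'cy': 204.39118370420124, 'T_tool_cam': array([[-4.71618038e-04, -9.47395861e-01, -3.20063839e-01,
         8.26146453e+01],
       [ 9.99999855e-01, -5.30079910e-04,  9.55357642e-05,
         4.54511775e-01],
       [-2.60169598e-04, -3.20063747e-01,  9.47395973e-01,
        -1.41999051e+02],
       [ 0.00000000e+00,  0.00000000e+00,  0.00000000e+00,
         1.00000000e+00]])}
```

send_rows(
  slide=[
    [0,0,0],
  ],
  twist=[
    [0,0,0],
  ],
)

```text
clock: 0.18
ee_pos: [144.3, -582.2, 230.6]
eef_rot: [[-0.971, -0.24, -0.0], [-0.24, 0.971, 0.001], [0.0, 0.001, -1.0]]
ft_force: [-0.6, -0.5, -0.6]
finger_gap: 85.0
grip_force: 0.0
```

send_rows(
  slide=[
    [-0.94,0.72,0],
    [-0.94,0.72,0],
    [-0.94,0.72,0],
    [-0.94,0.72,0],
    [-0.94,0.72,0],
    [-0.94,0.72,0],
    [-0.94,0.72,0],
    [-0.94,0.72,0],
    [-0.94,0.72,0],
    [-0.94,0.72,0.5],
    [-0.94,0.72,1],
    [-0.94,0.72,1],
    [-0.94,0.72,1],
    [-0.94,0.72,1],
    [-0.94,0.72,1],
    [0,0,1],
    [0,0,0],
    [0,0,0],
  ],
  twist=[
    [0,0,0.81],
    [0,0,0.81],
    [0,0,0.81],
    [0,0,0.8],
    [0,0,0],
    [0,0,0],
    [0,0,0],
    [0,0,0],
    [0,0,0],
    [0,0,0],
    [0,0,0],
    [0,0,0],
    [0,0,0],
    [0,0,0],
    [0,0,0],
    [0,0,0],
    [0,0,0],
    [0,0,0],
  ],
  jaw=0.8,
)

```text
clock: 1.68
ee_pos: [418.7, -359.2, 100.5]
eef_rot: [[-1.0, 0.015, -0.003], [0.015, 1.0, 0.001], [0.003, 0.001, -1.0]]
ft_force: [-0.6, -0.2, 0.9]
finger_gap: 68.6
grip_force: 0.0
```

```bash
python3 - <<'E'
from h import *
i,d,W=cam("wrist"); save("w1.png",i,1.0)
s=get_state();print(s["clock"],s["ee_pos"],s["eef_rot"],s["joint_positions"])
Z=W[...,2]
for a in range(410,600,20):
    q=(abs(W[...,0]-a)<6)&(Z>33)&(Z<47)&(abs(W[...,1]+370)<40)
    if q.sum()>10:
        y=W[q][:,1]; print(a,q.sum(),np.round([y.min(),y.max(),np.median(W[q][:,2])],1))
q=(Z>66)&(Z<80)&(abs(W[...,1]+370)<30);print("crest",q.sum(),np.round(np.nanpercentile(W[q],[2,98],axis=0),1) if q.sum() else 0)
q=(Z>33)&(Z<47)&(abs(W[...,1]+370)<25);print("tail", np.nanpercentile(W[q][:,0],[0,1,2]))
E
```

```text
1.7333 [ 419.22285075 -359.99133299  102.15573627] [[-9.99877171e-01  1.56721512e-02 -1.64095544e-04]
 [ 1.56722699e-02  9.99876902e-01 -7.49187396e-04]
 [ 1.52333966e-04 -7.51667123e-04 -9.99999706e-01]] [-3.45456218e-01 -6.29822817e-02 -2.53100696e-01  7.74462183e-04
 -1.38057868e+00 -1.24115936e+00]
410 444 [-384.8 -354.4   39. ]
430 891 [-385.2 -355.1   39.5]
450 826 [-385.4 -355.3   39.4]
470 763 [-385.8 -356.2   39.4]
490 699 [-386.3 -356.4   39.4]
510 654 [-386.7 -356.6   39.4]
530 592 [-386.9 -357.5   39.4]
550 219 [-386.8 -357.8   39.3]
crest 0 0
tail [412.21388651 413.00933403 413.29698795]
```

send_rows(
  slide=[
    [-0.3,-0.25,0],
    [-0.3,-0.25,0.7],
    [0,0,1],
    [0,0,1],
    [0,0,1],
    [0,0,0.6],
    [0,0,0.4],
    [0,0,0],
    [0,0,0],
  ],
  twist=[
    [0,0,0],
    [0,0,0],
    [0,0,0],
    [0,0,0],
    [0,0,0],
    [0,0,0],
    [0,0,0],
    [0,0,0],
    [0,0,0],
  ],
)

```text
clock: 2.48
ee_pos: [431.6, -370.3, 8.3]
eef_rot: [[-1.0, 0.016, 0.001], [0.016, 1.0, -0.001], [-0.001, -0.001, -1.0]]
ft_force: [-0.7, -0.3, -0.0]
finger_gap: 68.4
grip_force: 0.0
```

send_rows(
  slide=[
    [0,0,0],
    [0,0,0],
    [0,0,0],
    [0,0,0],
    [0,0,0],
    [0,0,0],
  ],
  twist=[
    [0,0,0],
    [0,0,0],
    [0,0,0],
    [0,0,0],
    [0,0,0],
    [0,0,0],
  ],
  jaw=0,
  force=100,
)

```text
clock: 2.98
ee_pos: [431.9, -370.1, 8.6]
eef_rot: [[-1.0, 0.015, 0.002], [0.015, 1.0, -0.001], [-0.002, -0.001, -1.0]]
ft_force: [1.5, 1.3, 6.2]
finger_gap: 28.5
grip_force: 99.3
```

send_rows(
  slide=[
    [0,0,-0.6],
    [0,0,-1],
    [0,0,-1],
    [0,0,-1],
    [0,0,-1],
    [0,0,-1],
    [0,0,-1],
    [0,0,-1],
    [0,0,-1],
    [0,0,-1],
    [0,0,0],
    [0,0,0],
    [0,0,0],
    [0,0,0],
    [0,0,0],
    [0,0,0],
    [0,0,0],
    [0,0,0],
    [0,0,0],
    [0,0,0],
  ],
  twist=[
    [0,0,0],
    [0,0,0],
    [0,0,0],
    [0,0,-0.4],
    [0,0,-1],
    [0,0,-1],
    [0,0,-1],
    [0,0,-1],
    [0,0,-1],
    [0,0,-1],
    [0,0,-1],
    [0,0,-1],
    [0,0,-1],
    [0,0,-1],
    [0,0,-1],
    [0,0,-1],
    [0,0,-1],
    [0,0,-1],
    [0,0,-1],
    [0,0,-1],
  ],
)

```text
clock: 4.65
ee_pos: [430.8, -369.4, 199.0]
eef_rot: [[-0.267, -0.964, -0.001], [-0.964, 0.267, 0.001], [-0.001, 0.001, -1.0]]
ft_force: [0.2, 0.1, -1.0]
finger_gap: 28.3
grip_force: 98.8
```

send_rows(
  slide=[
    [0,0,0],
    [0,0,0],
    [0,0,0],
    [0,0,0],
    [0,0,0],
    [0,0,0],
    [-0.76,-0.99,0],
    [-0.76,-0.99,0],
    [-0.76,-0.99,0],
    [-0.76,-0.99,0],
    [-0.76,-0.99,0],
    [-0.76,-0.99,0],
    [-0.76,-0.99,0],
    [-0.76,-0.99,0],
    [-0.76,-0.99,0],
    [0,0,0],
    [0,0,0],
    [0,0,0],
  ],
  twist=[
    [0,0,-1],
    [0,0,-1],
    [0,0,-1],
    [0,0,-1],
    [0,0,-1],
    [0,0,-0.9],
    [0,0,0],
    [0,0,0],
    [0,0,0],
    [0,0,0],
    [0,0,0],
    [0,0,0],
    [0,0,0],
    [0,0,0],
    [0,0,0],
    [0,0,0],
    [0,0,0],
    [0,0,0],
  ],
)

```text
clock: 6.15
ee_pos: [578.7, -200.5, 199.0]
eef_rot: [[0.197, -0.98, -0.001], [-0.98, -0.197, 0.0], [-0.0, 0.001, -1.0]]
ft_force: [0.3, -0.3, -2.3]
finger_gap: 28.6
grip_force: 99.0
```

```bash
cat > ex.py <<'E'
from h import *
th=.197; O=np.array([595.4,155.6,0]); Re=np.array([[np.cos(th),-np.sin(th),0],[np.sin(th),np.cos(th),0],[0,0,1]])
def toE(P): return (np.asarray(P)-O)@Re
E
python3 - <<'E'
from ex import *
i,d,W=cam("side"); s=get_state()
print(s["ee_pos"],np.round(toE(s["ee_pos"]),1),np.degrees(np.arctan2(s["eef_rot"][1,0],s["eef_rot"][0,0]))," want -78.7",s["joint_positions"],s["finger_gap"])
save("s2.png",i)
i,d,W=cam("top"); E=toE(W.reshape(-1,3)).reshape(W.shape); Z=E[...,2]
hsv=cv2.cvtColor(i,cv2.COLOR_RGB2HSV)
wood=(hsv[...,0]>8)&(hsv[...,0]<25)&(hsv[...,1]>90)&(Z>165)&(abs(E[...,0]+85)<80)&(E[...,1]<-60)&(E[...,1]>-380)
for a in range(-340,-90,20):
    q=wood&(abs(E[...,1]-a)<8)
    if q.sum()>8: print(a,q.sum(),np.round([E[q][:,0].min(),E[q][:,0].max(),np.median(Z[q])],1))
print(E[wood][:,1].max())
E
```

```text
[ 578.62257224 -200.92686255  199.26067365] [ -86.2 -346.3  199.3] -78.6971677639925  want -78.7 [-7.65730889e-03  7.25871813e-02  6.04707113e-02 -2.79038548e-05
 -1.55930683e+00  2.04929323e-01] 28.522760271907988
-320 67 [-107.3  -72.   232. ]
-300 71 [-101.8  -73.7  231.4]
-280 70 [-101.7  -73.2  231.6]
-260 71 [-101.9  -72.6  231.4]
-240 74 [-102.1  -72.1  231.6]
-220 71 [-101.2  -72.7  231.2]
-200 12 [-101.4  -81.8  230.2]
-81.88618146336852
```

send_rows(
  slide=[
    [0,0,0.5],
    [0,0,0.7],
    [0,0,0.6],
    [0,0,0.4],
    [0,0,0.2],
    [0,0,0.1],
    [0,0,0],
    [0,0,0],
  ],
  twist=[
    [0,0,0],
    [0,0,0],
    [0,0,0],
    [0,0,0],
    [0,0,0],
    [0,0,0],
    [0,0,0],
    [0,0,0],
  ],
)

```text
clock: 6.92
ee_pos: [579.4, -200.7, 149.9]
eef_rot: [[0.196, -0.981, 0.001], [-0.981, -0.196, -0.0], [0.0, -0.001, -1.0]]
ft_force: [-0.1, 1.0, -1.7]
finger_gap: 28.8
grip_force: 99.1
```

send_rows(
  slide=[
    [0,0,0.04],
    [0,0,0.04],
    [0,0,0],
    [0,0,0],
  ],
  twist=[
    [0,0,0],
    [0,0,0],
    [0,0,0],
    [0,0,0],
  ],
)

```text
clock: 7.25
ee_pos: [579.5, -200.7, 148.5]
eef_rot: [[0.196, -0.981, 0.001], [-0.981, -0.196, -0.0], [0.001, -0.001, -1.0]]
ft_force: [0.4, -0.3, 1.4]
finger_gap: 28.7
grip_force: 99.4
```

View pics/s2.png

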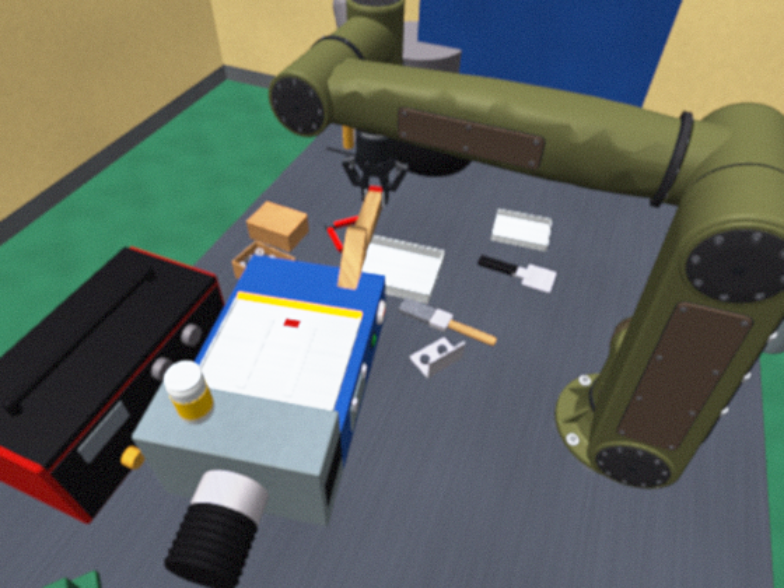

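send_rows(
  slide=[
    [-0.1,0,0.04],
    [-0.2,0,0],
    [-0.3,0,0],
    [-0.3,0,0],
    [-0.3,0,0],
    [-0.3,0,0],
    [-0.3,0,0],
    [-0.3,0,0],
    [-0.3,0,0],
    [-0.3,0,0],
    [-0.3,0,0],
    [-0.3,0,0],
  ],
  twist=[
    [0,0,0],
    [0,0,0],
    [0,0,0],
    [0,0,0],
    [0,0,0],
    [0,0,0],
    [0,0,0],
    [0,0,0],
    [0,0,0],
    [0,0,0],
    [0,0,0],
    [0,0,0],
  ],
)

```text
clock: 8.25
ee_pos: [566.4, -137.7, 148.6]
eef_rot: [[0.195, -0.981, 0.002], [-0.981, -0.195, -0.004], [0.005, -0.001, -1.0]]
ft_force: [2.1, -11.9, 4.5]
finger_gap: 28.5
grip_force: 100.1
```

send_rows(
  slide=[
    [-0.3,0,0],
    [-0.3,0,0],
    [-0.3,0,0],
    [-0.3,0,0],
    [-0.3,0,0],
    [-0.3,0,0],
    [-0.3,0,0],
    [-0.3,0,0],
    [-0.3,0,0],
    [-0.3,0,0],
  ],
  twist=[
    [0,0,0],
    [0,0,0],
    [0,0,0],
    [0,0,0],
    [0,0,0],
    [0,0,0],
    [0,0,0],
    [0,0,0],
    [0,0,0],
    [0,0,0],
  ],
)

```text
clock: 9.08
ee_pos: [554.6, -78.7, 148.7]
eef_rot: [[0.195, -0.981, 0.002], [-0.981, -0.195, -0.004], [0.004, -0.001, -1.0]]
ft_force: [2.1, -9.9, 5.2]
finger_gap: 28.4
grip_force: 100.1
```

send_rows(
  slide=[
    [-0.3,0,0],
    [-0.3,0,0],
    [-0.3,0,0],
    [-0.3,0,0],
    [-0.3,0,0],
    [-0.3,0,0],
    [-0.3,0,0],
    [-0.3,0,0],
    [-0.3,0,0],
    [-0.3,0,0],
    [-0.3,0,0],
    [-0.3,0,0],
    [-0.3,0,0],
    [-0.3,0,0],
    [-0.3,0,0],
    [-0.3,0,0],
    [-0.2,0,0],
    [-0.1,0,0],
  ],
  twist=[
    [0,0,0],
    [0,0,0],
    [0,0,0],
    [0,0,0],
    [0,0,0],
    [0,0,0],
    [0,0,0],
    [0,0,0],
    [0,0,0],
    [0,0,0],
    [0,0,0],
    [0,0,0],
    [0,0,0],
    [0,0,0],
    [0,0,0],
    [0,0,0],
    [0,0,0],
    [0,0,0],
  ],
)

```text
clock: 10.58
ee_pos: [534.5, 21.1, 148.6]
eef_rot: [[0.196, -0.981, 0.002], [-0.981, -0.196, -0.004], [0.005, -0.001, -1.0]]
ft_force: [2.6, -14.1, 7.1]
finger_gap: 29.0
grip_force: 100.2
```

send_rows(
  slide=[
    [-0.1,0,0],
    [-0.1,0,0],
    [-0.1,0,0],
    [-0.1,0,0],
    [-0.1,0,0],
    [0,0,0],
  ],
  twist=[
    [0,0,0],
    [0,0,0],
    [0,0,0],
    [0,0,0],
    [0,0,0],
    [0,0,0],
  ],
)

```text
clock: 11.08
ee_pos: [532.6, 30.7, 148.6]
eef_rot: [[0.195, -0.981, 0.002], [-0.981, -0.195, -0.004], [0.005, -0.001, -1.0]]
ft_force: [2.2, -12.0, 7.1]
finger_gap: 28.6
grip_force: 100.3
```

send_rows(
  slide=[
    [-0.07,0,0],
    [-0.07,0,0],
    [-0.07,0,0],
    [-0.07,0,0],
    [-0.07,0,0],
    [-0.07,0,0],
    [-0.07,0,0],
    [-0.07,0,0],
    [-0.05,0,0],
  ],
  twist=[
    [0,0,0],
    [0,0,0],
    [0,0,0],
    [0,0,0],
    [0,0,0],
    [0,0,0],
    [0,0,0],
    [0,0,0],
    [0,0,0],
  ],
)

```text
clock: 11.83
ee_pos: [530.2, 42.1, 148.6]
eef_rot: [[0.195, -0.981, 0.002], [-0.981, -0.195, -0.005], [0.005, -0.001, -1.0]]
ft_force: [3.0, -16.0, 7.3]
finger_gap: 28.6
grip_force: 100.2
```

send_rows(
  slide=[
    [-0.05,0,0],
    [-0.05,0,0],
    [-0.05,0,0],
  ],
  twist=[
    [0,0,0],
    [0,0,0],
    [0,0,0],
  ],
)

```text
clock: 12.08
ee_pos: [529.7, 45.0, 148.6]
eef_rot: [[0.195, -0.981, 0.002], [-0.981, -0.195, -0.005], [0.005, -0.001, -1.0]]
ft_force: [2.8, -15.0, 7.2]
finger_gap: 28.6
grip_force: 100.2
```

send_rows(
  slide=[
    [-0.05,0,0],
    [-0.05,0,0],
    [0,0,0],
  ],
  twist=[
    [0,0,0],
    [0,0,0],
    [0,0,0],
  ],
)

```text
clock: 12.33
ee_pos: [529.2, 47.1, 148.6]
eef_rot: [[0.195, -0.981, 0.002], [-0.981, -0.195, -0.005], [0.005, -0.001, -1.0]]
ft_force: [2.2, -14.4, 6.1]
finger_gap: 28.8
grip_force: 100.3
```

send_rows(
  slide=[
    [-0.05,0,0],
    [-0.05,0,0],
    [0,0,0],
  ],
  twist=[
    [0,0,0],
    [0,0,0],
    [0,0,0],
  ],
)

```text
clock: 12.58
ee_pos: [528.8, 49.0, 148.6]
eef_rot: [[0.195, -0.981, 0.002], [-0.981, -0.195, -0.005], [0.005, -0.001, -1.0]]
ft_force: [2.6, -13.8, 6.9]
finger_gap: 28.7
grip_force: 100.3
```

send_rows(
  slide=[
    [-0.05,0,0],
    [0,0,0],
  ],
  twist=[
    [0,0,0],
    [0,0,0],
  ],
)

```text
clock: 12.75
ee_pos: [528.7, 49.9, 148.6]
eef_rot: [[0.195, -0.981, 0.002], [-0.981, -0.195, -0.005], [0.005, -0.001, -1.0]]
ft_force: [1.5, -14.1, 6.6]
finger_gap: 28.5
grip_force: 100.3
```

send_rows(
  slide=[
    [-0.05,0,0],
    [0,0,0],
  ],
  twist=[
    [0,0,0],
    [0,0,0],
  ],
)

```text
clock: 12.92
ee_pos: [528.5, 50.2, 148.6]
eef_rot: [[0.195, -0.981, 0.002], [-0.981, -0.195, -0.006], [0.006, -0.0, -1.0]]
ft_force: [3.4, -17.5, 5.5]
finger_gap: 28.9
grip_force: 100.2
```

send_rows(
  slide=[
    [-0.05,0,0],
    [0,0,0],
  ],
  twist=[
    [0,0,0],
    [0,0,0],
  ],
)

```text
clock: 13.08
ee_pos: [528.4, 50.4, 148.6]
eef_rot: [[0.194, -0.981, 0.002], [-0.981, -0.194, -0.008], [0.008, -0.0, -1.0]]
ft_force: [4.6, -21.9, 5.8]
finger_gap: 28.7
grip_force: 100.1
```

send_rows(
  slide=[
    [-0.05,0,0],
    [0,0,0],
  ],
  twist=[
    [0,0,0],
    [0,0,0],
  ],
)

```text
clock: 13.25
ee_pos: [528.2, 50.4, 148.7]
eef_rot: [[0.193, -0.981, 0.002], [-0.981, -0.193, -0.009], [0.009, 0.0, -1.0]]
ft_force: [6.9, -24.1, 5.1]
finger_gap: 28.7
grip_force: 100.0
```

send_rows(
  slide=[
    [-0.05,0,0],
    [-0.05,0,0],
    [0,0,0],
    [0,0,0],
  ],
  twist=[
    [0,0,0],
    [0,0,0],
    [0,0,0],
    [0,0,0],
  ],
)

```text
clock: 13.58
ee_pos: [527.8, 50.4, 148.7]
eef_rot: [[0.192, -0.981, 0.001], [-0.981, -0.192, -0.012], [0.012, 0.001, -1.0]]
ft_force: [6.8, -31.3, 4.0]
finger_gap: 28.8
grip_force: 100.0
```

send_rows(
  slide=[
    [0,0,0],
    [0,0,0],
    [0,0,0],
    [0,0,0],
    [0,0,-0.3],
    [0,0,-0.7],
    [0,0,-1],
    [0.3,0,-1],
    [1,0,-1],
    [1,0,-1],
    [1,0,-0.5],
    [1,0,0],
    [0,0,0],
  ],
  twist=[
    [0,0,0],
    [0,0,0],
    [0,0,0],
    [0,0,0],
    [0,0,0],
    [0,0,0],
    [0,0,0],
    [0,0,0],
    [0,0,0],
    [0,0,0],
    [0,0,0],
    [0,0,0],
    [0,0,0],
  ],
  jaw=0.62,
)

```text
clock: 14.67
ee_pos: [544.8, -28.6, 258.2]
eef_rot: [[0.195, -0.981, 0.001], [-0.981, -0.195, 0.0], [0.0, -0.001, -1.0]]
ft_force: [-0.5, 0.0, -0.4]
finger_gap: 52.8
grip_force: 0.0
```

```bash
python3 - <<'E'
from ex import *
i,d,W=cam("side"); s=get_state(); save("s3.png",i)
print(s["ee_pos"],np.round(toE(s["ee_pos"]),1),s["joint_positions"],s["ft_force"])
E
```

```text
[544.49589531 -27.46310928 257.29127134] [ -85.8 -169.6  257.3] [ 3.18047413e-01 -1.01286997e-01 -6.07230228e-03 -4.15758836e-04
 -1.66564933e+00 -1.22115588e-01] [-0.35883911 -0.23340967  0.18748961]
```

View pics/s3.png

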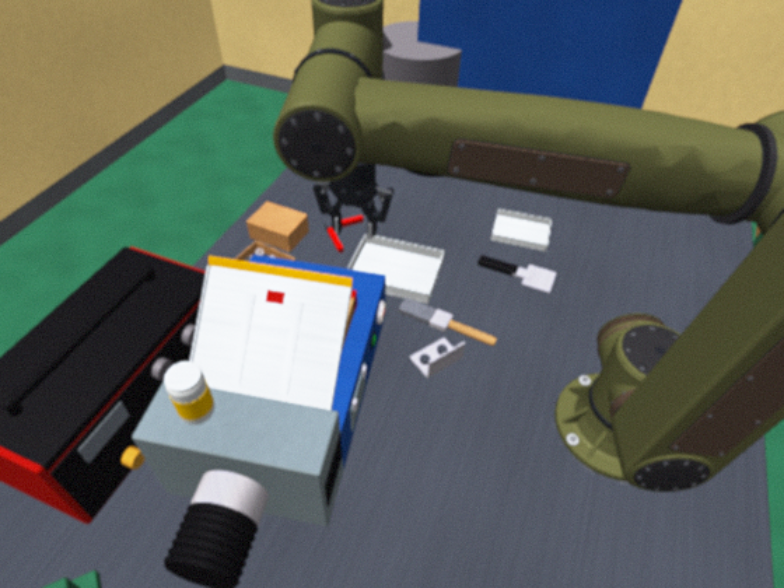

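The hatch stands propped, with the lip at image (280,268) and the wedge visible at (350,300). Now I'll tilt the hand and look in.

send_rows(
  slide=[
    [0,-0.6,0],
    [0,-0.6,0],
    [0,-0.6,0],
    [0,-0.6,0],
    [0,-0.6,0],
    [0,-0.6,0],
    [0,-0.6,0],
    [0,-0.6,0],
    [0,-0.24,0],
    [0,0,0],
    [0,0,0],
    [0,0,0],
  ],
  twist=[
    [0,-0.9,0],
    [0,-0.9,0],
    [0,-0.9,0],
    [0,-0.9,0],
    [0,-0.9,0],
    [0,-0.9,0],
    [0,-0.9,0],
    [0,-0.9,0],
    [0,-0.9,0],
    [0,0,0],
    [0,0,0],
    [0,0,0],
  ],
)

```text
clock: 15.72
ee_pos: [643.0, -6.4, 257.0]
eef_rot: [[0.157, -0.98, -0.119], [-0.783, -0.197, 0.591], [-0.602, 0.0, -0.798]]
ft_force: [0.6, -0.0, 0.2]
finger_gap: 52.9
grip_force: 0.0
```

```bash
cat > look.py <<'E'
from ex import *
import sys
n=sys.argv[1]
i,d,W=cam("wrist"); s=get_state(); save(n+".png",i,1.0)
E=toE(W.reshape(-1,3)).reshape(W.shape); np.savez("/tmp/"+n,i=i,E=E)
print(s["clock"],s["ee_pos"],np.round(toE(s["ee_pos"]),1),"\n",np.round(Re.T@s["eef_rot"],3),np.round(s["joint_positions"],2),s["ft_force"])
hsv=cv2.cvtColor(i,cv2.COLOR_RGB2HSV);Z=E[...,2]
o=(hsv[...,0]>3)&(hsv[...,0]<20)&(hsv[...,1]>150)&(hsv[...,2]>90)&(abs(E[...,0]-15)<75)&(Z>90)&(Z<240)&(E[...,1]<110)
o=cv2.morphologyEx(o.astype(np.uint8),cv2.MORPH_OPEN,np.ones((3,3)))>0
if o.sum(): 
    v,u=np.nonzero(o);print("orange",o.sum(),u.mean(),v.mean(),np.round(np.percentile(E[o],[2,50,98],axis=0),1))
    t=o&(Z>np.percentile(Z[o],98)-6); print("top",t.sum(),cv2.minAreaRect(E[t][:,:2].astype(np.float32)))
E
python3 look.py w4
```

```text
15.7667 [642.91446194  -6.17674918 257.67638281] [  14.9 -167.9  257.7] 
 [[ 0.002 -1.    -0.001]
 [-0.798 -0.002  0.602]
 [-0.602 -0.001 -0.798]] [-0.08  0.34  0.57 -0.66 -1.92  0.09] [ 0.64343964 -0.09549577  0.70510578]
orange 96 275.65625 227.69791666666666 [[ 11.4  -0.4 126.2]
 [ 17.5   1.  130.7]
 [ 23.5   2.6 134.7]]
top 72 ((17.396072387695312, 1.1544876098632812), (3.2947018146514893, 12.232094764709473), 86.6144027709961)
```

View pics/w4.png

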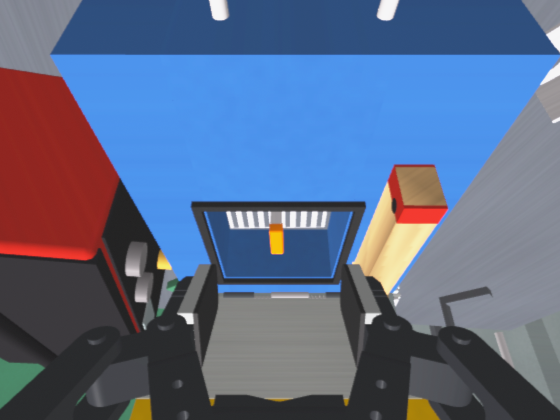

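```bash
python3 - <<'E'
import numpy as np,cv2
q=np.load("/tmp/w4.npz");i,E=q["i"],q["E"]
for v in range(222,262,3): print(v,i[v,277],np.round(E[v,277],1), np.round(E[v,[268,272,283,287],0],1))
s=E[215:232,200:350]; m=(i[215:232,200:350].min(-1)>170); print("slots",np.round(np.nanpercentile(s[m],[1,50,99],axis=0),1))
# bar mask by geometry
hsv=cv2.cvtColor(i,cv2.COLOR_RGB2HSV); o=(hsv[...,0]<26)&(hsv[...,1]>100)&(abs(E[...,0]-17)<20)&(E[...,2]>131)&(E[...,2]<142)&(abs(E[...,1]-26)<45)
print(o.sum(),np.round(np.percentile(E[o],[1,50,99],axis=0),1),cv2.minAreaRect(E[o][:,:2].astype(np.float32)))
E
```

```text
222 [157 147 147] [ 16.5   0.2 124.5] [26.9 21.6  9.7  5.2]
225 [186  97  18] [ 16.5   1.7 127.2] [27.1 21.6  9.7  5.1]
228 [192 100  13] [ 16.4   0.8 131.2] [28.9 21.5  8.9  3.6]
231 [245 146  10] [ 16.4   0.9 134.7] [28.8 21.5  8.9  3.6]
234 [247 196  10] [ 16.5   6.  135.3] [28.8 21.5  8.9  3.6]
237 [247 196  10] [ 16.5  11.5 135.6] [28.7 21.6  9.   3.7]
240 [247 196  10] [ 16.5  17.  136.1] [28.7 21.7  9.   3.8]
243 [247 196  10] [ 16.5  24.8 135.4] [28.6 21.8  9.   3.8]
246 [247 196  10] [ 16.5  31.1 135.7] [28.5 21.9  9.   3.8]
249 [247 195  10] [ 16.6  40.1 134.6] [28.4 22.   9.1  3.9]
252 [247 201  10] [ 16.6  45.4 135.6] [28.4 22.1  9.1  4. ]
255 [ 49  79 126] [ 16.8 104.1 110.1] [28.3 23.2  9.2  4. ]
258 [ 47  79 125] [ 16.8 104.2 114.3] [28.3 23.2  9.2  4.1]
261 [ 47  78 124] [ 16.8 103.  119. ] [28.1 23.1  9.2  4.1]
slots [[-44.9   0.6  71.1]
 [ 11.   38.9  99.7]
 [ 72.1 101.1 120.6]]
333 [[ 1.110e+01 -1.000e-01  1.315e+02]
 [ 1.760e+01  1.830e+01  1.353e+02]
 [ 2.460e+01  4.840e+01  1.363e+02]] ((17.92190170288086, 24.38729476928711), (13.42057991027832, 49.762245178222656), 0.4511549770832062)
```

send_rows(
  slide=[
    [0,-0.14,0],
    [-0.65,0,0],
    [-0.65,0,0],
    [-0.65,0,0.5],
    [-0.65,0,1],
    [-0.67,0,1],
    [0,0,1],
    [0,0,1],
    [0,0,1],
    [0,0,0.5],
    [0,0,0],
    [0,0,0],
  ],
  twist=[
    [0,-0.65,0],
    [0,0,0],
    [0,0,0],
    [0,0,0],
    [0,0,0],
    [0,0,0],
    [0,0,0],
    [0,0,0],
    [0,0,0],
    [0,0,0],
    [0,0,0],
    [0,0,0],
  ],
  jaw=0.42,
)

```text
clock: 16.77
ee_pos: [620.5, 119.2, 208.3]
eef_rot: [[0.152, -0.98, -0.127], [-0.75, -0.198, 0.631], [-0.644, -0.001, -0.765]]
ft_force: [-1.4, 0.1, 1.1]
finger_gap: 36.0
grip_force: 0.0
```

```bash
python3 look.py w5; python3 - <<'E'
import numpy as np,cv2
q=np.load("/tmp/w5.npz");i,E=q["i"],q["E"]
hsv=cv2.cvtColor(i,cv2.COLOR_RGB2HSV); o=(hsv[...,0]<26)&(hsv[...,1]>100)&(abs(E[...,0]-17)<20)&(E[...,2]>131)&(E[...,2]<142)&(abs(E[...,1]-26)<45)
print(o.sum(),np.round(np.percentile(E[o],[1,50,99],axis=0),1),cv2.minAreaRect(E[o][:,:2].astype(np.float32)))
E
```

```text
16.8167 [621.03309978 118.44221319 208.82482827] [ 17.9 -41.5 208.8] 
 [[ 0.002 -1.     0.001]
 [-0.766 -0.001  0.643]
 [-0.643 -0.002 -0.766]] [ 0.07  0.24  0.34 -0.7  -1.73  0.03] [ 0.54755462 -1.12172606  0.23113535]
orange 233 278.2961373390558 185.60085836909872 [[ 1.150e+01 -1.000e-01  1.260e+02]
 [ 1.790e+01  9.000e-01  1.307e+02]
 [ 2.370e+01  2.300e+00  1.349e+02]]
top 162 ((17.543956756591797, 0.968306839466095), (3.0881829261779785, 12.296834945678711), 88.78094482421875)
820 [[1.070e+01 1.000e-01 1.314e+02]
 [1.720e+01 1.820e+01 1.353e+02]
 [2.430e+01 4.930e+01 1.362e+02]] ((17.646272659301758, 25.004932403564453), (13.453075408935547, 50.72920227050781), 1.2864761352539062)
```

View pics/w5.png

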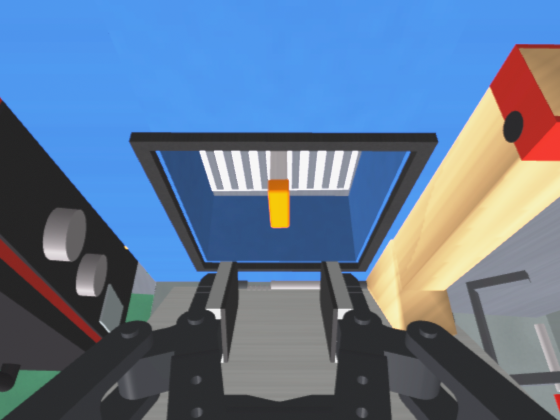

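The orange bar at (279,205) is centred between the fingers, with the wedge at the right. Going in along the tool axis.

send_rows(
  slide=[
    [0,0,0.5],
    [0,0,0.5],
    [0,0,0.5],
    [0,0,0.5],
    [0,0,0.5],
    [0,0,0.5],
    [0,0,0.5],
    [0,0,0.3],
    [0,0,0],
  ],
  twist=[
    [0,0,0],
    [0,0,0],
    [0,0,0],
    [0,0,0],
    [0,0,0],
    [0,0,0],
    [0,0,0],
    [0,0,0],
    [0,0,0],
  ],
)

```text
clock: 17.57
ee_pos: [610.5, 167.4, 147.5]
eef_rot: [[0.149, -0.98, -0.129], [-0.75, -0.197, 0.632], [-0.645, 0.002, -0.764]]
ft_force: [0.4, 0.7, -0.5]
finger_gap: 35.9
grip_force: 0.0
```

send_rows(
  slide=[
    [0,0,0.4],
    [0,0,0.4],
    [0,0,0.4],
    [0,0,0.4],
    [0,0,0.3],
    [0,0,0.3],
    [0,0,0],
    [0,0,0],
  ],
  twist=[
    [0,0,0],
    [0,0,0],
    [0,0,0],
    [0,0,0],
    [0,0,0],
    [0,0,0],
    [0,0,0],
    [0,0,0],
  ],
)

```text
clock: 18.23
ee_pos: [605.6, 194.3, 115.2]
eef_rot: [[0.15, -0.98, -0.127], [-0.75, -0.197, 0.632], [-0.644, 0.001, -0.765]]
ft_force: [-0.0, 0.7, -0.2]
finger_gap: 36.0
grip_force: 0.0
```

```bash
python3 look.py w6
```

```text
18.2833 [605.80801382 194.13276911 115.5990271 ] [ 17.7  35.8 115.6] 
 [[ 0.001 -1.    -0.   ]
 [-0.765 -0.001  0.644]
 [-0.644 -0.    -0.765]] [ 0.19  0.23  0.16 -0.7  -1.52  0.04] [-0.53774316 -0.41409445  0.55312825]
orange 1086 278.1537753222836 286.23204419889504 [[ 11.2  -0.4 125.6]
 [ 17.7   0.8 130.2]
 [ 24.3   2.5 134.5]]
top 746 ((17.21681785583496, 1.2080333232879639), (5.6067423820495605, 14.003253936767578), 78.61427307128906)
```

No contact on the way in, and the position is right. Closing on the bar, then a small lift.

send_rows(
  slide=[
    [0,0,0],
    [0,0,0],
    [0,0,0],
    [0,0,0],
    [0,0,0],
    [0,0,0],
  ],
  twist=[
    [0,0,0],
    [0,0,0],
    [0,0,0],
    [0,0,0],
    [0,0,0],
    [0,0,0],
  ],
  jaw=0,
  force=90,
)

```text
clock: 18.78
ee_pos: [606.0, 193.9, 116.1]
eef_rot: [[0.151, -0.981, -0.126], [-0.75, -0.196, 0.632], [-0.644, -0.001, -0.765]]
ft_force: [-0.2, -1.0, 3.9]
finger_gap: 12.2
grip_force: 88.1
```

send_rows(
  slide=[
    [-0.13,0,-0.15],
    [-0.13,0,-0.15],
    [-0.13,0,-0.15],
    [-0.13,0,-0.15],
    [0,0,0],
    [0,0,0],
  ],
  twist=[
    [0,0,0],
    [0,0,0],
    [0,0,0],
    [0,0,0],
    [0,0,0],
    [0,0,0],
  ],
)

```text
clock: 19.28
ee_pos: [605.7, 194.5, 131.5]
eef_rot: [[0.15, -0.981, -0.126], [-0.75, -0.196, 0.632], [-0.644, -0.0, -0.765]]
ft_force: [0.5, 0.5, -4.0]
finger_gap: 12.8
grip_force: 87.5
```

```bash
python3 look.py w7
```

```text
19.3333 [605.59871193 194.46968245 131.19633664] [ 17.6  36.1 131.2] 
 [[ 0.    -1.    -0.001]
 [-0.765 -0.001  0.644]
 [-0.644  0.    -0.765]] [ 0.2   0.22  0.18 -0.7  -1.54  0.03] [-0.314197   -0.94719271 -3.94882576]
orange 1102 278.84119782214157 284.3847549909256 [[ 10.9   0.2 141. ]
 [ 17.5   1.6 145.8]
 [ 24.3   3.7 149.9]]
top 753 ((17.868593215942383, 3.522977828979492), (14.311019897460938, 8.27039623260498), 2.217223644256592)
```

View pics/w7.png

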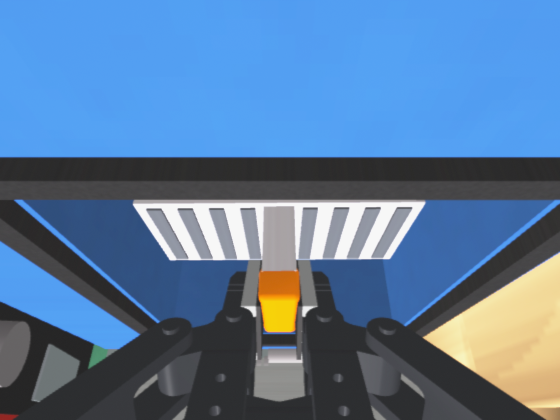

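send_rows(
  slide=[
    [0.07,0,-0.3],
    [0.07,0,-0.3],
    [0.07,0,-0.3],
    [0.07,0,-0.3],
    [0.07,0,-0.3],
    [0.07,0,-0.3],
    [0.07,0,-0.3],
    [0.07,0,-0.3],
    [0,0,0],
  ],
  twist=[
    [0,0,0],
    [0,0,0],
    [0,0,0],
    [0,0,0],
    [0,0,0],
    [0,0,0],
    [0,0,0],
    [0,0,0],
    [0,0,0],
  ],
)

```text
clock: 20.08
ee_pos: [614.1, 154.5, 161.9]
eef_rot: [[0.15, -0.981, -0.125], [-0.75, -0.195, 0.631], [-0.644, -0.001, -0.765]]
ft_force: [0.3, -0.9, -3.7]
finger_gap: 12.6
grip_force: 87.8
```

send_rows(
  slide=[
    [-0.15,0,-0.18],
    [-0.15,0,-0.18],
    [-0.15,0,-0.18],
    [-0.15,0,-0.18],
    [0,0,0],
  ],
  twist=[
    [0,0,0],
    [0,0,0],
    [0,0,0],
    [0,0,0],
    [0,0,0],
  ],
)

```text
clock: 20.5
ee_pos: [613.8, 155.8, 181.3]
eef_rot: [[0.152, -0.98, -0.125], [-0.75, -0.197, 0.632], [-0.644, -0.002, -0.765]]
ft_force: [-0.2, 0.3, -2.9]
finger_gap: 12.3
grip_force: 87.8
```

send_rows(
  slide=[
    [-0.15,0,-0.18],
    [-0.15,0,-0.18],
    [-0.15,0,-0.18],
    [-0.15,0,-0.18],
    [0,0,0],
  ],
  twist=[
    [0,0,0],
    [0,0,0],
    [0,0,0],
    [0,0,0],
    [0,0,0],
  ],
)

```text
clock: 20.92
ee_pos: [613.9, 155.5, 199.9]
eef_rot: [[0.152, -0.981, -0.125], [-0.75, -0.196, 0.632], [-0.644, -0.002, -0.765]]
ft_force: [0.2, -0.9, -3.2]
finger_gap: 12.7
grip_force: 87.8
```

```bash
python3 look.py w8; python3 - <<'E'
from h import *
i,d,W=cam("side"); save("s8.png",i)
E
```

```text
20.9667 [613.75145364 155.48437696 199.29908909] [ 18.   -3.7 199.3] 
 [[ 0.001 -1.     0.001]
 [-0.765 -0.001  0.644]
 [-0.644 -0.002 -0.765]] [ 0.13  0.21  0.29 -0.7  -1.68 -0.  ] [ 0.00765356 -0.30553847 -3.43566275]
orange 1165 279.12103004291845 285.6549356223176 [[ 11.3 -39.4 209.5]
 [ 17.9 -38.2 214.5]
 [ 24.7 -27.9 218.8]]
top 773 ((18.14768409729004, -14.962549209594727), (50.019134521484375, 14.296855926513672), 89.60369110107422)
```

View pics/w8.png

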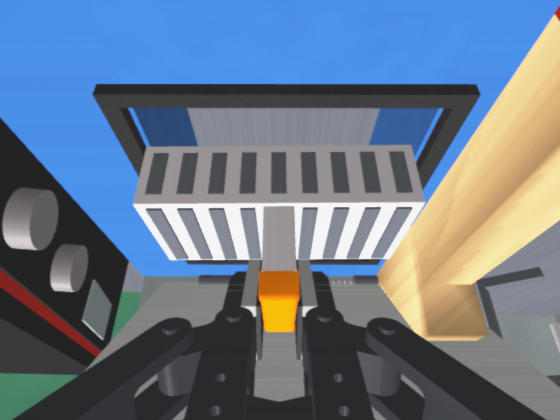

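send_rows(
  slide=[
    [0.1,0,-0.2],
    [0.3,0,-0.4],
    [0.5,0,-0.53],
    [0.5,0,-0.53],
    [0.5,0,-0.53],
    [0.5,0,-0.53],
    [0.5,0,-0.53],
    [0.5,0,-0.53],
    [0.5,0,-0.53],
    [0.5,0,-0.53],
    [0.5,0,-0.53],
    [0.5,0,-0.53],
    [0.5,0,-0.53],
    [0.5,0,-0.53],
    [0.46,0,-0.43],
    [0,0,0],
  ],
  twist=[
    [0,0,0],
    [0,0,0],
    [0,0,0],
    [0,0,0],
    [0,0,0],
    [0,0,0],
    [0,0,0],
    [0,0,0],
    [0,0,0],
    [0,0,0],
    [0,0,0],
    [0,0,0],
    [0,0,0],
    [0,0,0],
    [0,0,0],
    [0,0,0],
  ],
)

```text
clock: 22.35
ee_pos: [653.2, -44.0, 222.5]
eef_rot: [[0.148, -0.981, -0.125], [-0.751, -0.194, 0.631], [-0.644, 0.001, -0.765]]
ft_force: [0.4, -0.4, -4.3]
finger_gap: 12.6
grip_force: 87.7
```

send_rows(
  slide=[
    [0.2,0.25,-0.15],
    [0.4,0.5,-0.3],
    [0.45,0.63,-0.38],
    [0.45,0.63,-0.38],
    [0.45,0.63,-0.38],
    [0.45,0.63,-0.38],
    [0.45,0.63,-0.38],
    [0.45,0.63,-0.38],
    [0.45,0.63,-0.38],
    [0.45,0.63,-0.38],
    [0.45,0.63,-0.38],
    [0.4,0.6,-0.35],
    [0.3,0.48,-0.28],
    [0,0,0],
    [0,0,0],
  ],
  twist=[
    [0,0,0],
    [0,0,0],
    [0,0,0],
    [0,0,0],
    [0,0,0],
    [0,0,0],
    [0,0,0],
    [0,0,0],
    [0,0,0],
    [0,0,0],
    [0,0,0],
    [0,0,0],
    [0,0,0],
    [0,0,0],
    [0,0,0],
  ],
)

```text
clock: 23.6
ee_pos: [532.9, -208.0, 222.9]
eef_rot: [[0.149, -0.981, -0.126], [-0.75, -0.195, 0.632], [-0.644, -0.0, -0.765]]
ft_force: [0.4, 0.6, -3.9]
finger_gap: 12.6
grip_force: 87.8
```

```bash
python3 - <<'E'
from ex import *
s=get_state();print(s["clock"],s["ee_pos"],np.round(toE(s["ee_pos"]),1),s["finger_gap"],s["ft_force"],np.round(s["joint_positions"],2))
i,d,W=cam("wrist"); save("w9.png",i,1.0)
Wt=W
white=(i.min(-1)>120)
for z0,z1 in((-3,9),(25,40)):
  m=white&(Wt[...,2]>z0)&(Wt[...,2]<z1)&(abs(Wt[...,0]-535)<140)&(abs(Wt[...,1]+218)<110)
  print(z0,m.sum(),cv2.minAreaRect(Wt[m][:,:2].astype(np.float32)) if m.sum()>5 else "", np.round(np.median(Wt[m][:,2]),1))
E
```

```text
23.6 [ 532.89485545 -208.00688608  222.88479161] [-132.5 -344.3  222.9] 12.639565486898734 [ 0.44041123  0.59653858 -3.91416589] [-0.42  0.35  0.49 -0.64 -2.06  0.41]
-3 17534 ((526.140380859375, -162.088623046875), (230.34210205078125, 103.82891845703125), 8.280972480773926) 2.6
25 2561 ((530.9641723632812, -185.68502807617188), (201.05735778808594, 91.58625030517578), 5.986074447631836) 30.5
```

View pics/w9.png

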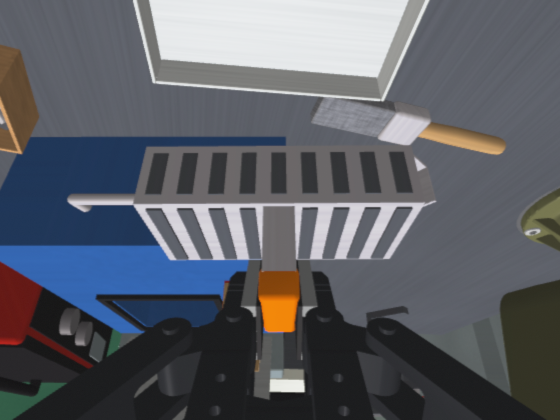

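The view shows the trap hanging level and the tray at the top of the image, matching the tray centre measured earlier. Lowering.

send_rows(
  slide=[
    [0.2,0,0.24],
    [0.45,0,0.53],
    [0.5,0,0.6],
    [0.5,0,0.6],
    [0.5,0,0.6],
    [0.5,0,0.6],
    [0.5,0,0.6],
    [0.5,0,0.6],
    [0.5,0,0.6],
    [0.4,0,0.48],
    [0.3,0,0.36],
    [0.2,0,0.24],
    [0.15,0,0.18],
    [0.1,0,0.12],
    [0,0,0],
    [0,0,0],
  ],
  twist=[
    [0,0,0],
    [0,0,0],
    [0,0,0],
    [0,0,0],
    [0,0,0],
    [0,0,0],
    [0,0,0],
    [0,0,0],
    [0,0,0],
    [0,0,0],
    [0,0,0],
    [0,0,0],
    [0,0,0],
    [0,0,0],
    [0,0,0],
    [0,0,0],
  ],
)

```text
clock: 24.98
ee_pos: [533.2, -206.7, 58.0]
eef_rot: [[0.151, -0.981, -0.126], [-0.75, -0.196, 0.631], [-0.644, -0.001, -0.765]]
ft_force: [-0.5, 1.0, -4.3]
finger_gap: 12.4
grip_force: 87.8
```

send_rows(
  slide=[
    [0.03,0,0.04],
    [0.03,0,0.04],
    [0.03,0,0.04],
    [0.03,0,0.04],
    [0.03,0,0.04],
    [0.03,0,0.04],
    [0.03,0,0.04],
    [0.03,0,0.04],
    [0.03,0,0.04],
    [0,0,0],
  ],
  twist=[
    [0,0,0],
    [0,0,0],
    [0,0,0],
    [0,0,0],
    [0,0,0],
    [0,0,0],
    [0,0,0],
    [0,0,0],
    [0,0,0],
    [0,0,0],
  ],
)

```text
clock: 25.82
ee_pos: [532.8, -206.0, 48.1]
eef_rot: [[0.15, -0.981, -0.127], [-0.75, -0.196, 0.632], [-0.645, 0.0, -0.765]]
ft_force: [-0.1, 0.3, -3.8]
finger_gap: 12.5
grip_force: 87.8
```

send_rows(
  slide=[
    [0.03,0,0.04],
    [0.03,0,0.04],
    [0,0,0],
    [0,0,0],
  ],
  twist=[
    [0,0,0],
    [0,0,0],
    [0,0,0],
    [0,0,0],
  ],
)

```text
clock: 26.15
ee_pos: [533.0, -206.0, 47.1]
eef_rot: [[0.151, -0.98, -0.126], [-0.75, -0.197, 0.632], [-0.644, -0.001, -0.765]]
ft_force: [-0.1, -0.4, 0.3]
finger_gap: 12.5
grip_force: 88.3
```

send_rows(
  slide=[
    [0.02,0,0.02],
    [0,0,0],
    [0,0,0],
  ],
  twist=[
    [0,0,0],
    [0,0,0],
    [0,0,0],
  ],
)

```text
clock: 26.4
ee_pos: [533.1, -206.0, 47.1]
eef_rot: [[0.151, -0.98, -0.126], [-0.75, -0.197, 0.632], [-0.644, -0.001, -0.765]]
ft_force: [-1.2, 0.4, 5.8]
finger_gap: 12.4
grip_force: 88.8
```

send_rows(
  slide=[
    [0,0,0],
    [0,0,0],
    [0,0,0],
    [0,0,0],
    [0,0,0],
    [0,0,-0.2],
    [0,0,-0.4],
    [0,0,-0.6],
    [0,0,-1],
    [0,0,-1],
    [0,0,-1],
    [0,0,-1],
    [0,0,-1],
    [0,0,-1],
    [0,0,-1],
    [0,0,-1],
    [0,0,0],
    [0,0,0],
  ],
  twist=[
    [0,0,0],
    [0,0,0],
    [0,0,0],
    [0,0,0],
    [0,0,0],
    [0,0,0],
    [0,0,0],
    [0,0,0],
    [0,0,0],
    [0,0,0],
    [0,0,0],
    [0,0,0],
    [0,0,0],
    [0,0,0],
    [0,0,0],
    [0,0,0],
    [0,0,0],
    [0,0,0],
  ],
  jaw=0.45,
)

```text
clock: 27.9
ee_pos: [556.3, -323.3, 187.5]
eef_rot: [[0.151, -0.981, -0.124], [-0.751, -0.195, 0.631], [-0.643, -0.002, -0.766]]
ft_force: [0.3, 0.2, -0.3]
finger_gap: 38.5
grip_force: 0.0
```

```bash
python3 - <<'E'
from ex import *
i,d,W=cam("side"); save("s10.png",i); s=get_state(); print(s["clock"],s["ee_pos"],s["ft_force"],s["joint_positions"])
i,d,W=cam("wrist");hsv=cv2.cvtColor(i,cv2.COLOR_RGB2HSV)
o=(hsv[...,0]<26)&(hsv[...,1]>100)&(abs(W[...,2]-63)<12)&(abs(W[...,0]-535)<60)&(abs(W[...,1]+218)<60)
print(o.sum(),np.percentile(W[o],[1,50,99],axis=0) if o.sum() else "")
E
```

```text
27.95 [ 556.18590325 -322.47001179  186.50439902] [ 0.21885902 -0.58940814 -0.50947654] [-0.53320683  0.61278279  0.76090287 -0.6059322  -2.13859519  0.50746776]
649 [[ 525.605332   -241.52812509   56.48431536]
 [ 536.53398401 -225.54328091   66.23783497]
 [ 545.75153579 -194.04295696   67.42215545]]
```

View pics/s10.png

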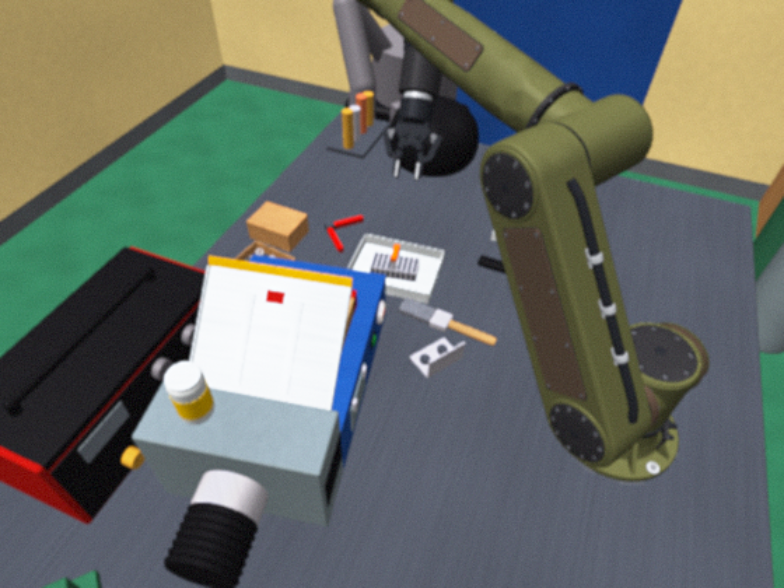

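The picture shows the trap standing flat in the tray at (397,262), the hatch still propped, and the arm clear.

```bash
python3 -c "
from workcell import hand_in; print(hand_in())"
```

```text
the job is handed in; nothing more can be done
None
```

I handed the job in at about 28 s: the wedge is pressed home and holds the hatch open by itself, and the spark trap stands level in the larger tray with the arm clear; `hand_in()` gave no pass or fail result.

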